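# Rebuild the dryer's drum roller on its axle

### The arm

A 6-joint arm with a two-finger parallel gripper is mounted at the origin on a cart in front of the work surface, level with it; the furniture and walls round the work are solid. World frame = base frame: x ahead of the robot, y to its left, z up, the work surface at z = 0. Lengths are in m, angles in rad, forces in N, time in s.
With the tool pointing down it reaches from about 0.35 to 0.85 m from the base axis. Payload 8.1 kg.
Tool frame: the origin (TCP) lies at the very end of the fingers, on their centre line; the grasp point (between the pads) lies 19 mm behind it; z points along the fingers, y is the line along which they close (so a half turn about z gives the same grasp; the last joint's range is limited). The gripper opens to 93 mm and grips with 3 to 60 N. Pads are 15 mm wide; open, the fingers measure 128 mm over their backs; the gripper's body (75 mm by 188 mm) begins 65 mm behind the grasp point.
Start: joints at [1.255, 0.13, 1.488, -0, 1.523, -0.085], TCP at [0.137, 0.584, 0.219] pointing down, gripper open.
Joint ranges: [-2.96, 2.96], [-0.89, 2.26], [0.02, 2.5], [-1.34, 4.48], [0, 2.73], [-2.66, 2.66]. Speed limits (rad/s): [2.39, 2.39, 2.79, 3.14, 3.14, 3.14].

### API

Orientations are given as a rotation vector (axis times angle).
In Python, from plant import monitor, eyes, ticket gives the robot as it stands.
- The arm moves only by the tool arm_command, never from a script. Its argument "deltas" is a list that holds one entry, the list of rows, each a list of 6 numbers: the shift along the world's x, y, z in cm, then the turn, a rotation vector about the world's x, y, z in degrees. In form: [[[tx, ty, tz, rx, ry, rz], ...]]. A call has 1 to 12 rows; each row shifts and turns the commanded pose from where the row before left it; what a row does not reach is not made up. A row lasts 1/12 s, in which the tool goes at most 41.7 mm and 7.16 degrees, less where a joint would pass 70% of its speed; a pose out of reach is approached as far as the arm can. A call is refused whole if a number of a shift passes 4.17 or a number of a turn 7.16, either way. A call with a gripper value outside its range is refused whole. "gripper" is the opening, from -1 (shut) to 1 (fully open), set as the call begins (left out, the last holds). The fingers move at their own pace and stop on an object; "squeeze" is the grip in N (left out, the last holds). Time passes only in rows, so rows that do not move let the fingers close. It gives the time, the measured TCP pose, the force, the opening and the grip force at its end, in the units of the state.
- monitor.read_state(): the state, without advancing time (a new reading comes with each control period).
- eyes.read_camera(name): name is "side" or "top"; returns the picture (384x512x3 uint8, blue, green, red); there is no depth.
- eyes.camera_model(name): a dict with "fx", "fy", "cx", "cy" (pixels), "rvec" (rotation vector, rad) and "tvec" (3), from world to camera coordinates, as OpenCV has them. Camera axes: x right, y down, z forward; pixel columns grow to the right and rows downward; lengths in m; the calibration is good to about 2 mm. A picture is of the moment at which its call begins. camera_model takes no time and is no camera call.
- ticket.close_job(): hands the job in; it is judged then, once.
The state is a dict: "t": time; "q": joint angles; "dq": joint speeds; "joint_torque": joint torques, N m; "tool_pos": TCP position; "orientation": TCP orientation; "force": force on the tool from outside, world axes, zero at the start; "wrist_torque": the same for the moment, N m; "opening": finger opening in m; "gripper_force": force on a finger pad.
Only numpy, scipy, OpenCV 4.12 (cv2) and the standard library are available. Lean on these libraries where they do the work, as an engineer would, in place of code of your own. Each camera call takes 0.05 s, during which the arm holds its last target. There are 200 camera calls.

### The job

Put the dryer's drum roller back together on the upright axle of its bracket: first the brown fibre washer down on the shoulder so that the roller cannot rub on the bracket, then the new roller with the orange hub, then the bright steel washer, and last the blue collar that will keep it all on, each slid fully down flat on the one below. Leave the worn roller with the grey hub, the screwdriver and the tape measure where they lie.

Things in the scene. Friction and masses are not known exactly. Their poses are not given: they have to be found in the camera images.
- bracket: fixed metal bracket on the grey rubber mat (flat, top at z = 0.007): plate 120 x 84 x 4 mm, long edges turned up to 12 mm, a round dark shoulder 30 mm across with its top 20 mm above the underside, and on it an upright axle 14 mm thick, tapering above 84 mm, nose at 96 mm. Origin on the axle's line at the plate's underside, z up along the axle, x along the plate
- fibre_washer: brown fibre washer, 44 mm across, 9 mm thick, 20 g; origin at the centre of its underside, z along its bore, up at the start (lies flat on the rubber mat); bore 18 mm
- new_roller: new drum roller: black rubber tyre, orange hub; 64 mm across, 24 mm thick, about 0.12 kg; grasp it round the tyre; origin at the centre of its underside, z along its bore, up at the start (lies flat on the rubber mat); bore 18 mm
- steel_washer: bright steel washer, 38 mm across, 9 mm thick, 40 g; origin at the centre of its underside, z along its bore, up at the start (lies flat on the rubber mat); bore 18 mm
- collar: blue metal shaft collar, 30 mm across, 16 mm thick, 40 g; it slides on freely, its small grub screw is not to be tightened; origin at the centre of its underside, z along its bore, up at the start (lies flat on the rubber mat); bore 18 mm
- worn_roller: old worn drum roller: dull dark brown-grey tyre, light grey hub, 60 mm across, 24 mm thick; lies flat on the mat and stays there; origin at the centre of its underside
- screwdriver: small screwdriver with a red handle, about 180 mm long, 24 mm thick, lying on the dark stone slab to the right (slab top at z = -0.006), not used; origin on the underside near its middle
- tape_measure: tape measure in a yellow case, 77 x 35 x 56 mm, standing on the stone slab, not used; origin at the centre of its underside

How it is judged:
On the way, in this order (a step that is already met when the one before it is completed fails the run):
1. the brown fibre washer lies on the bracket's shoulder, with the axle through it (z of fibre_washer in the frame of bracket between 0.0175 and 0.0225 m and horizontal distance between fibre_washer and bracket below 0.005 m and angle between fibre_washer's own z axis and vertical below 0.1 rad), for 0.2 s.
2. the new roller lies on the fibre washer, with the axle through it (z of new_roller in the frame of bracket between 0.0265 and 0.0315 m and horizontal distance between new_roller and bracket below 0.005 m and angle between new_roller's own z axis and vertical below 0.1 rad), for 0.2 s.
3. the steel washer lies on the new roller, with the axle through it (z of steel_washer in the frame of bracket between 0.0505 and 0.0555 m and horizontal distance between steel_washer and bracket below 0.005 m and angle between steel_washer's own z axis and vertical below 0.1 rad), for 0.2 s.
4. the blue collar lies on the steel washer, with the axle through it (z of collar in the frame of bracket between 0.0595 and 0.0645 m and horizontal distance between collar and bracket below 0.005 m and angle between collar's own z axis and vertical below 0.1 rad), for 0.2 s.
At the end, for the whole second after the job is handed in: On the axle from below: fibre washer (underside 20 mm above the bracket's), new roller (29), steel washer (53), collar (62), each within 2.5 mm in height, 5 mm of the axle's centre, 0.1 rad of level, released, at rest; worn roller, screwdriver, tape measure moved under 30 mm (all of step 1 and all of step 2 and all of step 3 and all of step 4 and linear speed of each of fibre_washer, new_roller, steel_washer, collar below 0.01 m/s and contact force between the fingers and fibre_washer below 0.2 N and contact force between the fingers and new_roller below 0.2 N and contact force between the fingers and steel_washer below 0.2 N and contact force between the fingers and collar below 0.2 N); the robot touches nothing.
It fails at once if the worn roller is moved more than 30 mm (distance of worn_roller from where it was at the start of the episode above 0.03 m).
It fails at once if the screwdriver is moved more than 30 mm (distance of screwdriver from where it was at the start of the episode above 0.03 m).
It fails at once if the tape measure is moved more than 30 mm (distance of tape_measure from where it was at the start of the episode above 0.03 m).
It also fails if it takes over 109 s, if anything falls off the work surface, if the arm or the gripper's body presses on something with over 40 N, if the wrist force passes 120 N, or if a joint passes its speed limit or range.

## Working session

There is one attempt and no reset: what is moved stays moved. The work goes in short steps, Python scripts to look and compute and a tool call to move; the robot and the scene stay as the last step left them, time stands still between calls to the robot, and variables do not carry over. Pictures are saved under pics/ and viewed, at most 14 in all, crops included, and the job is handed in when it is done.

Besides the shell and the picture viewer there is one more tool, called after "Call:" as name(argument=value, ...), one argument or row to a line, values as JSON. arm_command: Moves the arm, as the interface text tells. Its arguments: {"type":"object","properties":{"deltas":{"type":"array"},"gripper":{"type":"number"},"squeeze":{"type":"number"}},"required":["deltas"]}

```bash
mkdir -p pics
python3 - <<'E'
from plant import monitor, eyes, ticket
import cv2
for n in("top","side"):
    cv2.imwrite(f"pics/{n}0.png",eyes.read_camera(n)); print(n,eyes.camera_model(n))
s=monitor.read_state(); print({k:s[k] for k in("t","tool_pos","orientation","opening","force")})
E
```

```text
top {'fx': 480.22562105044295, 'fy': 480.22562105044295, 'cx': 256.220133307553, 'cy': 196.13500678993506, 'rvec': array([ 2.19343788, -2.02726337,  0.21516027]), 'tvec': array([-0.14802036,  0.54875919,  1.07026285])}
side {'fx': 480.838696029309, 'fy': 480.838696029309, 'cx': 255.46283071692065, 'cy': 190.49596437788372, 'rvec': array([ 0.05533531,  2.856429  , -1.29148055]), 'tvec': array([0.59040887, 0.06420627, 1.12034786])}
{'t': 0.1, 'tool_pos': array([0.13706097, 0.58362899, 0.21770137]), 'orientation': array([-3.61674937e-01, -3.12037032e+00,  2.49779064e-03]), 'opening': 0.09277257856799287, 'force': array([ 0.44595507, -0.41259768,  0.21268531])}
```

View pics/top0.png

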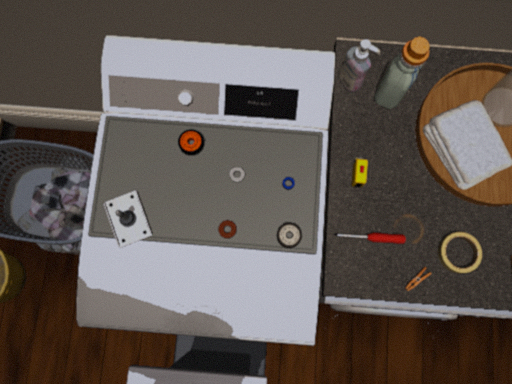

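View pics/side0.png

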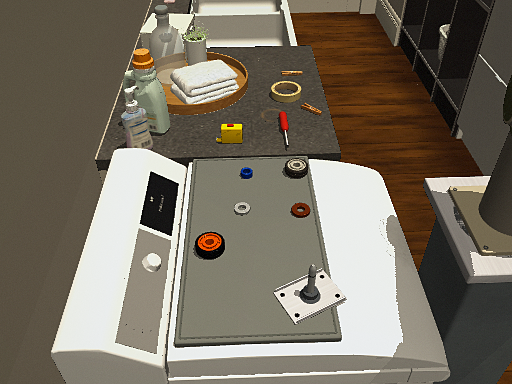

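The top view shows bracket nose near (124,213), orange roller (191,142), steel washer (237,174), collar (288,183), fibre washer (228,229), worn roller (289,235). In the side view they are at (312,270), (210,244), (242,208), (247,172), (301,210), (296,167). I'll segment and fit silhouettes next.

```bash
cat > h.py <<'E'
import numpy as np, cv2
from scipy.optimize import least_squares
from plant import monitor, eyes, ticket
CM={n:eyes.camera_model(n) for n in("top","side")}
def proj(n,P):
    c=CM[n];K=np.array([[c['fx'],0,c['cx']],[0,c['fy'],c['cy']],[0,0,1.]])
    return cv2.projectPoints(np.asarray(P,float).reshape(-1,3),c['rvec'],c['tvec'],K,None)[0].reshape(-1,2)
def back(n,uv,z):
    c=CM[n];R=cv2.Rodrigues(c['rvec'])[0];d=R.T@np.array([(uv[0]-c['cx'])/c['fx'],(uv[1]-c['cy'])/c['fy'],1])
    o=-R.T@c['tvec'];return (o+d*(z-o[2])/d[2])
A=np.linspace(0,2*np.pi,48,endpoint=False)
def cyl(x,y,r,z0,z1): return np.vstack([np.c_[x+r*np.cos(A),y+r*np.sin(A),0*A+z] for z in(z0,z1)])
def cen(h):
    m=cv2.moments(h.astype(np.float32));return np.array([m['m10'],m['m01']])/m['m00']
def fit(n,mask,r,z0,z1):
    """x,y of an upright cylinder whose silhouette has the mask's hull centroid; area ratio as a check"""
    p=np.argwhere(mask)[:,::-1].astype(np.float32)
    p=np.vstack([p+d for d in np.float32([[.5,.5],[-.5,.5],[.5,-.5],[-.5,-.5]])])
    h=cv2.convexHull(p);c=cen(h)
    f=lambda q:cen(cv2.convexHull(proj(n,cyl(*q,r,z0,z1)).astype(np.float32)))-c
    q=least_squares(f,back(n,c,(z0+z1)/2)[:2],diff_step=1e-3).x
    g=cv2.convexHull(proj(n,cyl(*q,r,z0,z1)).astype(np.float32))
    return q,cv2.contourArea(h)/cv2.contourArea(g)
def crop(I,c,w=22,s=8): 
    x,y=c;return cv2.resize(I[y-w:y+w,x-w:x+w],None,fx=s,fy=s,interpolation=cv2.INTER_NEAREST)
E
cat > m.py <<'E'
from h import *
C={'fibre':((228,229),(301,210),.022,.009),'new':((191,142),(210,244),.032,.024),'steel':((237,174),(242,208),.019,.009),'collar':((288,183),(247,172),.015,.016),'worn':((289,235),(296,167),.03,.024)}
rows=[]
for i,n in enumerate(("top","side")):
    I=cv2.imread(f"pics/{n}0.png");row=[]
    for k,v in C.items():
        c=v[i];w=20;W=I[c[1]-w:c[1]+w,c[0]-w:c[0]+w].astype(int)
        d=np.abs(W-np.median(W.reshape(-1,3),0) if k!='new' or 1 else W).max(2)
        m=(d>25).astype(np.uint8);m=cv2.morphologyEx(m,cv2.MORPH_CLOSE,np.ones((3,3)))
        _,L,S,ce=cv2.connectedComponentsWithStats(m);l=1+np.argmax([s[4]-8*np.hypot(*(e-w)) for s,e in zip(S[1:],ce[1:])])
        M=np.zeros(I.shape[:2],bool);M[c[1]-w:c[1]+w,c[0]-w:c[0]+w]=L==l
        q,a=fit(n,M,v[2],.007,.007+v[3]);print(n,k,q.round(4),round(a,2))
        J=cv2.resize(I[c[1]-w:c[1]+w,c[0]-w:c[0]+w],None,fx=4,fy=4,interpolation=0)
        g=cv2.convexHull(proj(n,cyl(*q,v[2],.007,.007+v[3])).astype(np.float32)).reshape(-1,2)
        cv2.polylines(J,[((g-np.array(c)+w+.5)*4).astype(int)],True,(0,255,0),1);row.append(J)
    rows.append(np.hstack(row))
cv2.imwrite("pics/fit.png",np.vstack(rows))
b=[np.hstack([crop(cv2.imread("pics/top0.png"),(127,217),32,6),crop(cv2.imread("pics/side0.png"),(311,288),32,6)])]
cv2.imwrite("pics/br.png",b[0])
E
python3 m.py
```

```text
top fibre [ 0.4823 -0.04  ] 1.1
top new [0.6907 0.0678] 1.05
top steel [ 0.62   -0.0514] 0.92
top collar [ 0.6068 -0.179 ] 1.11
top worn [ 0.4784 -0.1884] 1.1
side fibre [ 0.4645 -0.0401] 3.55
side new [0.694  0.0727] 1.05
side steel [ 0.6218 -0.0481] 1.08
side collar [ 0.6063 -0.2493] 2.8
side worn [ 0.4737 -0.2023] 3.1
```

View pics/fit.png

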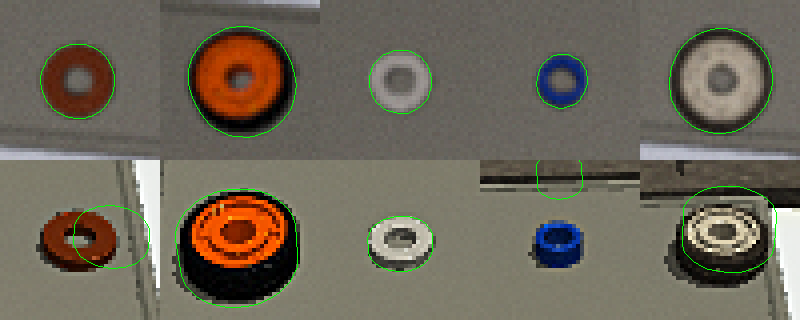

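View pics/br.png

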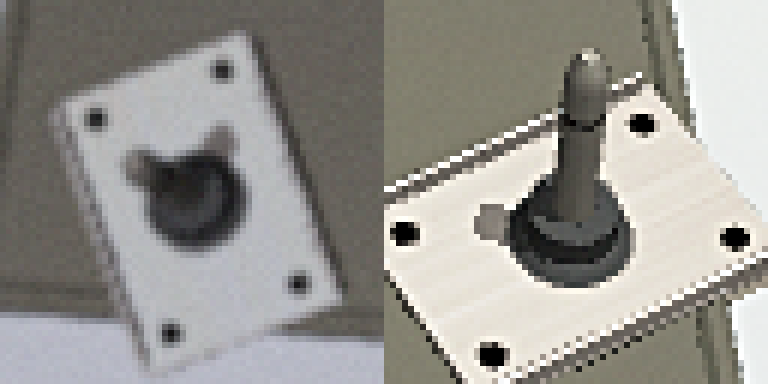

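The crops show that shadows upset several of the side-view fits. I'll use colour masks instead. The bracket centre comes from its four plate holes: top mean (127.3,218.0), side mean (309.2,295.0). The axle nose serves as a check, at side (312.3,264.5).

```bash
cat > m2.py <<'E'
from h import *
C={'fibre':((228,229),(301,210),.022,.009),'steel':((237,174),(242,208),.019,.009),'collar':((288,183),(247,172),.015,.016),'new':((191,142),(210,244),.0245,0)}
def mask(k,I,c,w=20):
    H=cv2.cvtColor(I,cv2.COLOR_BGR2HSV).astype(int);h,s,v=H[...,0],H[...,1],H[...,2]
    bg=np.median(v[c[1]-w:c[1]+w,c[0]-w:c[0]+w])
    m={'fibre':((h<15)|(h>170))&(s>90),'new':((h<20)|(h>170))&(s>150)&(v>90),'collar':(h>100)&(h<130)&(s>110),'steel':(v>bg+25)&(s<60)}[k]
    z=np.zeros_like(m);w=16;z[c[1]-w:c[1]+w,c[0]-w:c[0]+w]=1;return m&z
if __name__=="__main__":
  for k,v in C.items():
    for i,n in enumerate(("top","side")):
        I=cv2.imread(f"pics/{n}0.png");z0=.007 if v[3] else .0305
        q,a=fit(n,mask(k,I,v[i]),v[2],z0,.007+v[3] if v[3] else .031);print(n,k,q.round(4),round(a,2))
  for n,uv in(("top",(127.3,218.)),("side",(309.2,295.))):
    P=back(n,uv,.011);print(n,"axle",P.round(4),"nose px",proj(n,[P[0],P[1],.103]),"shoulder",proj(n,[P[0],P[1],.027]))
  print(back("side",(312.3,266),.101))
  u=[back("top",(95+a/6-.5,185+b/6-.5),.011)[:2] for a,b in((96,119),(222,68),(298,284),(170,332))]
  v=u[3]-u[0];print("long axis deg",np.degrees(np.arctan2(v[1],v[0])))
E
python3 m2.py
```

```text
top fibre [ 0.4827 -0.0398] 0.99
side fibre [ 0.4841 -0.0371] 1.01
top steel [ 0.6201 -0.051 ] 0.89
side steel [ 0.6216 -0.0525] 0.81
top collar [ 0.6074 -0.1798] 0.94
side collar [ 0.6085 -0.1769] 0.95
top new [0.6904 0.0689] 1.2
side new [0.6921 0.0718] 1.16
top axle [0.4897 0.2027 0.011 ] nose px [[116.68976    211.42234864]] shoulder [[125.57455518 216.93033763]]
side axle [0.4917 0.2056 0.011 ] nose px [[312.43870664 264.75860068]] shoulder [[309.73311167 290.02207374]]
[0.49201221 0.20690006 0.101     ]
long axis deg -153.58668099252668
```

Call:
arm_command(
  deltas=[
    [[1.93,-3.46,0,0,0,0],[1.93,-3.46,0,0,0,0],[1.93,-3.46,0,0,0,0],[1.93,-3.46,0,0,0,0],[1.93,-3.46,0,0,0,0],[1.93,-3.46,0,0,0,0],[1.93,-3.46,0,0,0,0],[1.93,-3.46,0,0,0,0],[1.93,-3.46,0,0,0,0],[1.93,-3.46,0,0,0,0],[1.93,-3.46,0,0,0,0],[1.93,-3.46,0,0,0,0]],
  ],
  gripper=1,
  squeeze=8,
)

```text
t: 1.1
tool_pos: [0.3691, 0.1671, 0.2185]
orientation: [0.361, 3.121, 0.0]
force: [-0.2, -0.1, 0.0]
opening: 0.0929
gripper_force: 0.0
```

Call:
arm_command(
  deltas=[
    [[1.93,-3.46,0,0,0,0],[1.93,-3.46,0,0,0,0],[1.93,-3.46,-1,0,0,0],[1.93,-3.46,-1,0,0,0],[1.93,-3.46,-1,0,0,0],[1.9,-3.45,-1,0,0,0],[0,0,-4,0,0,0],[0,0,-4,0,0,0],[0,0,-3,0,0,0],[0,0,0,0,0,0],[0,0,0,0,0,0],[0,0,0,0,0,0]],
  ],
)

```text
t: 2.1
tool_pos: [0.4853, -0.0387, 0.0705]
orientation: [0.361, 3.119, -0.0]
force: [-0.3, 0.5, -0.1]
opening: 0.0933
gripper_force: 0.0
```

Call:
arm_command(
  deltas=[
    [[-0.2,0,-3,0,0,0],[0,0,-2,0,0,0],[0,0,-0.9,0,0,0],[0,0,0,0,0,0],[0,0,0,0,0,0],[0,0,0,0,0,0]],
  ],
)

```text
t: 2.6
tool_pos: [0.4842, -0.0388, 0.0119]
orientation: [0.361, 3.117, -0.0]
force: [0.3, -0.9, -0.2]
opening: 0.0932
gripper_force: 0.0
```

Call:
arm_command(
  deltas=[
    [[0,0,0,0,0,0],[0,0,0,0,0,0],[0,0,0,0,0,0],[0,0,0,0,0,0],[0,0,0,0,0,0],[0,0,0,0,0,0],[0,0,0,0,0,0],[0,0,0,0,0,0]],
  ],
  gripper=-1,
)

```text
t: 3.27
tool_pos: [0.4823, -0.0386, 0.0096]
orientation: [-0.362, -3.121, 0.0]
force: [-0.1, 0.8, 0.5]
opening: 0.044
gripper_force: 0.2
```

```bash
python3 -c "
from h import *
print(monitor.read_state()['q'].round(2))
for uv in((191,122),(191,128),(300,128)): print(back('top',uv,.007),back('top',uv,.05))"
```

```text
[-0.19  0.03  2.   -0.    1.11 -1.53]
[0.74728834 0.07580432 0.007     ] [0.73169076 0.06864212 0.05      ]
[0.73137253 0.0741137  0.007     ] [0.71636825 0.06701452 0.05      ]
[ 0.75342521 -0.20054546  0.007     ] [ 0.73759887 -0.19740617  0.05      ]
```

Call:
arm_command(
  deltas=[
    [[0,0,0,0,0,0],[0,0,0,0,0,0],[0,0,0,0,0,0]],
  ],
  gripper=0.35,
)

```text
t: 3.52
tool_pos: [0.4823, -0.0386, 0.0096]
orientation: [-0.362, -3.121, -0.0]
force: [0.3, 0.9, -0.0]
opening: 0.0594
gripper_force: 0.0
```

Call:
arm_command(
  deltas=[
    [[0,0,0,0,0,-7],[0,0,0,0,0,-7],[0,0,0,0,0,-7],[0,0,0,0,0,-7],[0,0,0,0,0,-7],[0,0,0,0,0,-7],[0,0,0,0,0,-7],[0,0,0,0,0,-7],[0,0,0,0,0,-7],[0,0,0,0,0,-7],[0,0,0,0,0,-7],[0,0,0,0,0,0]],
  ],
)

```text
t: 4.52
tool_pos: [0.4823, -0.0386, 0.0096]
orientation: [-2.232, -2.21, -0.0]
force: [0.6, 0.3, 0.1]
opening: 0.0625
gripper_force: 0.0
```

Call:
arm_command(
  deltas=[
    [[0,0,0,0,0,0],[0,0,0,0,0,0],[0,0,0,0,0,0],[0,0,0,0,0,0],[0,0,2,0,0,0],[0,0,4,0,0,0],[0,0,4,0,0,0],[0,0,3,0,0,0],[0,0,0,0,0,0],[0,0,0,0,0,0]],
  ],
  gripper=-1,
)

```text
t: 5.35
tool_pos: [0.4842, -0.0389, 0.1421]
orientation: [2.222, 2.215, 0.005]
force: [-0.1, -0.8, -0.7]
opening: 0.0433
gripper_force: 8.0
```

Call:
arm_command(
  deltas=[
    [[0.1,3.5,0,0,0,0],[0.1,3.5,0,0,0,0],[0.1,3.5,-0.5,0,0,0],[0.1,3.5,-0.5,0,0,0],[0.1,3.5,-0.5,0,0,0],[0.1,3.5,-0.5,0,0,0],[0.1,3.3,-0.5,0,0,0],[0,0,0,0,0,0],[0,0,0,0,0,0],[0,0,0,0,0,0],[0,0,0,0,0,0]],
  ],
)

```text
t: 6.27
tool_pos: [0.4889, 0.2032, 0.1137]
orientation: [-2.226, -2.216, 0.003]
force: [-0.0, -0.3, 0.0]
opening: 0.0432
gripper_force: 8.0
```

```bash
cat > look.py <<'E'
import sys
from h import *
from m2 import mask
k,r,th,zo,tag=sys.argv[1],*map(float,sys.argv[2:5]),sys.argv[5]
s=monitor.read_state();p=s['tool_pos'];print(p.round(4),s['opening'],s['t'])
z0=p[2]-zo;J=[]
for n in("top","side"):
    I=eyes.read_camera(n);cv2.imwrite(f"pics/{tag}{n}.png",I)
    c=proj(n,[p[0],p[1],z0]).round().astype(int)[0]
    M=mask(k,I,c)
    if k=='new':q,a=fit(n,M,.024,z0+.0235,z0+.024)
    else:q,a=fit(n,M,r,z0,z0+th)
    print(n,q.round(4),round(a,2),'rel tool',(q-p[:2]).round(4))
    J.append(crop(I,c,32,6))
cv2.imwrite(f"pics/{tag}.png",np.hstack(J))
E
python3 look.py fibre .022 .009 .0026 f1
```

```text
[0.4889 0.2032 0.1137] 0.043188006138561476 6.2667
top [0.4885 0.2054] 1.33 rel tool [-0.0004  0.0022]
side [0.489  0.2032] 1.07 rel tool [0.0001 0.    ]
```

View pics/f1.png

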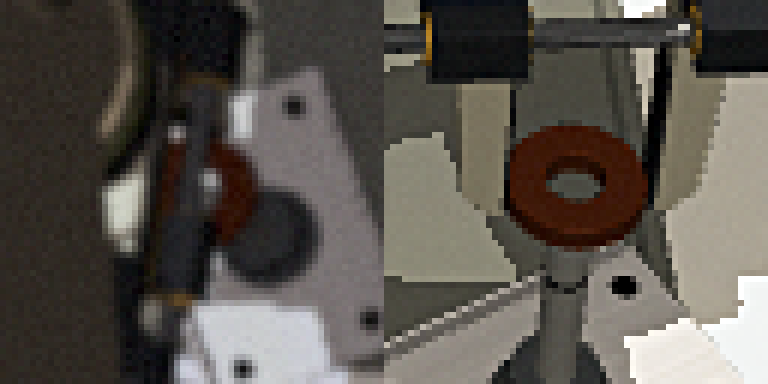

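The side view shows the washer's bore centred on the tool, but the axle line lies about 3 mm further in +x and +y. I'll correct by 2.5 mm each way, then lower gently over the nose.

Call:
arm_command(
  deltas=[
    [[0.25,0.25,0,0,0,0],[0,0,0,0,0,0],[0,0,-0.6,0,0,0],[0,0,-0.6,0,0,0],[0,0,-0.6,0,0,0],[0,0,0,0,0,0],[0,0,0,0,0,0]],
  ],
)

```text
t: 6.95
tool_pos: [0.4911, 0.2066, 0.0956]
orientation: [-2.225, -2.217, 0.003]
force: [-1.0, -0.8, -1.1]
opening: 0.0433
gripper_force: 8.0
```

```bash
python3 look.py fibre .022 .009 .0026 f2
```

```text
[0.4911 0.2066 0.0956] 0.04332895147838426 6.95
top [0.492  0.2121] 1.6 rel tool [0.001  0.0054]
side [0.4916 0.2072] 1.06 rel tool [0.0005 0.0006]
```

View pics/f2.png

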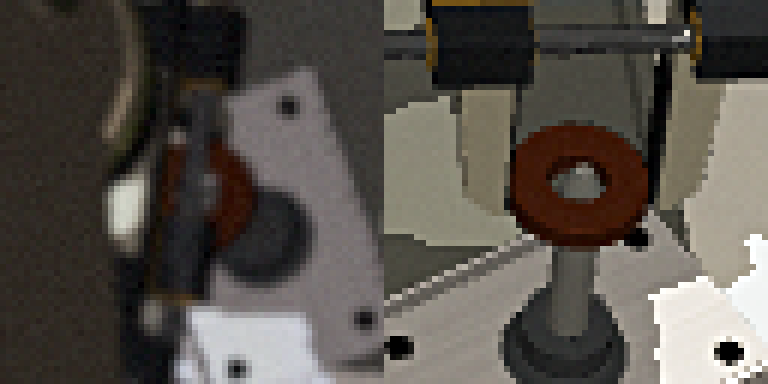

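The side view shows the axle's nose centred inside the bore, near pixel (580,178) of the crop. I'll lower it now.

Call:
arm_command(
  deltas=[
    [[0,0,-0.6,0,0,0],[0,0,-0.6,0,0,0],[0,0,-0.6,0,0,0],[0,0,-0.6,0,0,0],[0,0,0,0,0,0],[0,0,0,0,0,0]],
  ],
)

```text
t: 7.55
tool_pos: [0.4912, 0.2067, 0.072]
orientation: [-2.225, -2.217, 0.002]
force: [-3.4, -1.6, -3.0]
opening: 0.0437
gripper_force: 8.0
```

Call:
arm_command(
  deltas=[
    [[-0.1,-0.05,-0.3,0,0,0],[0,0,-0.7,0,0,0],[0,0,-0.8,0,0,0],[0,0,-0.7,0,0,0],[0,0,0,0,0,0],[0,0,0,0,0,0]],
  ],
)

```text
t: 8.05
tool_pos: [0.4907, 0.2065, 0.047]
orientation: [-2.226, -2.217, 0.0]
force: [0.1, 0.4, -1.1]
opening: 0.0435
gripper_force: 8.0
```

Call:
arm_command(
  deltas=[
    [[0,0,-0.6,0,0,0],[0,0,-0.6,0,0,0],[0,0,-0.3,0,0,0],[0,0,-0.1,0,0,0],[0,0,0,0,0,0],[0,0,0,0,0,0]],
  ],
)

```text
t: 8.55
tool_pos: [0.491, 0.2065, 0.0316]
orientation: [2.226, 2.217, 0.0]
force: [0.2, -0.4, 0.0]
opening: 0.0434
gripper_force: 8.0
```

Call:
arm_command(
  deltas=[
    [[0,0,-0.15,0,0,0],[0,0,0,0,0,0],[0,0,0,0,0,0]],
  ],
)

```text
t: 8.8
tool_pos: [0.4909, 0.2064, 0.0303]
orientation: [2.226, 2.217, 0.0]
force: [0.2, -0.3, -0.6]
opening: 0.0434
gripper_force: 8.0
```

Call:
arm_command(
  deltas=[
    [[0,0,0,0,0,0],[0,0,0,0,0,0],[0,0,0,0,0,0],[0,0,0,0,0,0],[0,0,0.5,0,0,0],[0,0,3,0,0,0],[0,0,4,0,0,0],[0,0,4,0,0,0],[0,0,2,0,0,0],[0,0,0,0,0,0]],
  ],
  gripper=0.5,
)

```text
t: 9.63
tool_pos: [0.4945, 0.2076, 0.1725]
orientation: [2.222, 2.214, 0.015]
force: [0.3, -0.6, 0.3]
opening: 0.0698
gripper_force: 0.0
```

Run:
```python
from h import *
from m2 import mask
s=monitor.read_state();print(s['tool_pos'],s['t'],s['opening'],s['q'].round(2))
I=eyes.read_camera("side");n="side"
c=proj(n,[.4915,.2065,.03]).round().astype(int)[0]
q,a=fit(n,mask('fibre',I,c),.022,.027,.036);print(q,a)
cv2.imwrite("pics/f3.png",crop(I,c,32,6))
```

```text
[0.49447384 0.207562   0.17247526] 9.6333 0.06982693474943524 [ 0.3  -0.03  1.74  0.    1.42  0.31]
[0.49260539 0.2050491 ] 0.9806031253369901
```

View pics/f3.png

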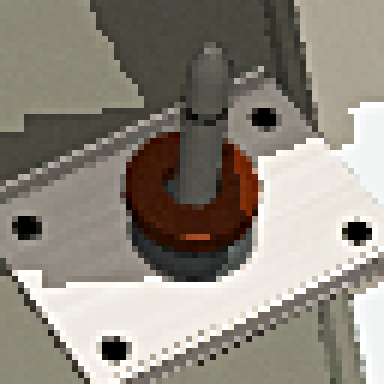

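The fibre washer lies flat on the shoulder with the axle through it. Next is the new roller.

Call:
arm_command(
  deltas=[
    [[1.4,-1.0,0,0,0,7],[1.4,-1.0,0,0,0,7],[1.4,-1.0,0,0,0,7],[1.4,-1.0,0,0,0,7],[1.4,-1.0,0,0,0,7],[1.4,-1.0,0,0,0,7],[1.4,-1.0,0,0,0,7],[1.4,-1.0,0,0,0,7],[1.4,-1.0,0,0,0,7],[1.4,-1.0,0,0,0,7],[1.4,-1.0,0,0,0,7],[1.4,-1.0,0,0,0,7]],
  ],
  gripper=1,
)

```text
t: 10.68
tool_pos: [0.6583, 0.0858, 0.1627]
orientation: [-0.161, -3.134, 0.001]
force: [-0.5, -0.2, 0.2]
opening: 0.0929
gripper_force: 0.0
```

Call:
arm_command(
  deltas=[
    [[0.95,-0.6,-1,0,0,7],[0.95,-0.6,-2,0,0,7],[0.95,-0.5,-3,0,0,7],[0,0,-3,0,0,0],[0,0,-1,0,0,0],[0,0,0,0,0,0],[0,0,0,0,0,0],[0,0,0,0,0,0]],
  ],
)

```text
t: 11.35
tool_pos: [0.6882, 0.0697, 0.0671]
orientation: [-0.403, 3.113, -0.0]
force: [0.8, 0.4, 0.1]
opening: 0.0931
gripper_force: 0.0
```

Call:
arm_command(
  deltas=[
    [[0.3,0.05,-2,0,0,0],[0,0,-2,0,0,0],[0,0,-1.1,0,0,0],[0,0,0,0,0,0],[0,0,0,0,0,0]],
  ],
)

```text
t: 11.77
tool_pos: [0.6904, 0.0701, 0.015]
orientation: [-0.404, 3.115, -0.0]
force: [0.1, 0.3, 0.1]
opening: 0.0933
gripper_force: 0.0
```

Call:
arm_command(
  deltas=[
    [[0,0,0,0,0,0],[0,0,0,0,0,0],[0,0,0,0,0,0],[0,0,0,0,0,0],[0,0,0,0,0,0],[0,0,0,0,0,0]],
  ],
  gripper=-1,
)

```text
t: 12.27
tool_pos: [0.6907, 0.0699, 0.0147]
orientation: [-0.404, 3.115, -0.0]
force: [0.2, 0.7, 2.8]
opening: 0.0638
gripper_force: 8.0
```

Call:
arm_command(
  deltas=[
    [[0,0,0,0,0,0],[0,0,0,0,0,0],[0,0,0,0,0,-5],[0,0,0,0,0,-7],[0,0,0,0,0,-7],[0,0,0,0,0,-7],[0,0,0,0,0,-7],[0,0,0,0,0,-7],[0,0,0,0,0,-5],[0,0,0,0,0,0],[0,0,0,0,0,0]],
  ],
  gripper=0.75,
)

```text
t: 13.18
tool_pos: [0.6902, 0.0699, 0.0139]
orientation: [-0.814, -3.034, 0.0]
force: [-0.6, 0.7, 0.1]
opening: 0.0812
gripper_force: 0.0
```

Call:
arm_command(
  deltas=[
    [[0,0,0,0,0,0],[0,0,0,0,0,0],[0,0,0,0,0,0],[0,0,0,0,0,0],[0,0,0,0,0,0],[0,0,0,0,0,0]],
  ],
  gripper=-1,
  squeeze=12,
)

```text
t: 13.68
tool_pos: [0.6903, 0.0699, 0.0141]
orientation: [-0.818, -3.033, 0.0]
force: [0.4, 0.2, -0.4]
opening: 0.0634
gripper_force: 12.0
```

Call:
arm_command(
  deltas=[
    [[0,0,2,0,0,0],[0,0,3.5,0,0,0],[0,0,4,0,0,0],[-2.5,1.7,2,0,0,0],[-2.5,1.7,0,0,0,0],[-2.5,1.7,0,0,0,0],[-2.5,1.7,0,0,0,0],[-2.5,1.7,0,0,0,0],[-2.5,1.7,0,0,0,0],[-2.5,1.7,0,0,0,0],[-2.5,1.7,0,0,0,0],[0,0,-1.0,0,0,0]],
  ],
)

```text
t: 14.68
tool_pos: [0.4876, 0.2089, 0.1206]
orientation: [0.815, 3.034, 0.003]
force: [0.0, 0.0, -0.9]
opening: 0.0634
gripper_force: 12.0
```

Call:
arm_command(
  deltas=[
    [[0,0,-1,0,0,0],[0,0,0,0,0,0],[0,0,0,0,0,0],[0,0,0,0,0,0],[0,0,0,0,0,0]],
  ],
)

```text
t: 15.1
tool_pos: [0.4912, 0.2054, 0.1094]
orientation: [0.821, 3.032, 0.0]
force: [-0.1, 0.1, -1.3]
opening: 0.0631
gripper_force: 12.0
```

```bash
python3 look.py new .032 .024 .007 n1
```

```text
[0.4912 0.2054 0.1094] 0.06312848824916654 15.1Traceback (most recent call last):
  File "look.py", line 11, in <module>
    if k=='new':q,a=fit(n,M,.024,z0+.0235,z0+.024)
                    ~~~^^^^^^^^^^^^^^^^^^^^^^^^^^^
  File "h.py", line 19, in fit
    h=cv2.convexHull(p);c=cen(h)
                          ~~~^^^
  File "h.py", line 14, in cen
    m=cv2.moments(h.astype(np.float32));return np.array([m['m10'],m['m01']])/m['m00']
                  ^^^^^^^^
AttributeError: 'NoneType' object has no attribute 'astype'
```

```bash
sed -i 's/for n in("top","side"):/for n in("side",):/' look.py; python3 look.py new .032 .024 .007 n1
```

```text
[0.4911 0.2054 0.1095] 0.0637218033689642 15.15
side [0.4777 0.2147] 0.23 rel tool [-0.0135  0.0092]
```

View pics/n1.png

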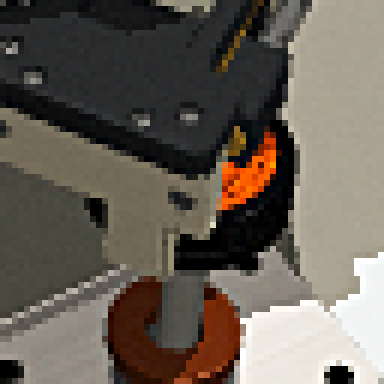

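The gripper hides the bore in this view, so I'll lower the roller by the known axle position, watching the force.

Call:
arm_command(
  deltas=[
    [[0,0.08,-0.3,0,0,0],[0,0,-0.5,0,0,0],[0,0,-0.5,0,0,0],[0,0,0,0,0,0],[0,0,0,0,0,0]],
  ],
)

```text
t: 15.62
tool_pos: [0.4897, 0.2066, 0.0953]
orientation: [-0.819, -3.032, 0.001]
force: [-1.1, -2.3, -1.4]
opening: 0.0633
gripper_force: 12.0
```

Call:
arm_command(
  deltas=[
    [[0,0,-0.5,0,0,0],[0,0,-0.5,0,0,0],[0,0,0,0,0,0],[0,0,0,0,0,0]],
  ],
)

```text
t: 15.95
tool_pos: [0.4898, 0.2065, 0.0854]
orientation: [-0.819, -3.032, 0.001]
force: [-1.0, -1.7, -2.8]
opening: 0.0633
gripper_force: 12.0
```

Call:
arm_command(
  deltas=[
    [[0,-0.05,-0.6,0,0,0],[0,0,-0.7,0,0,0],[0,0,-0.7,0,0,0],[0,0,0,0,0,0],[0,0,0,0,0,0]],
  ],
)

```text
t: 16.37
tool_pos: [0.4902, 0.2064, 0.0658]
orientation: [-0.819, -3.033, -0.0]
force: [-1.6, -1.4, -2.2]
opening: 0.0635
gripper_force: 12.0
```

Call:
arm_command(
  deltas=[
    [[0,0,-0.7,0,0,0],[0,0,-0.7,0,0,0],[0,0,-0.5,0,0,0],[0,0,-0.1,0,0,0],[0,0,0,0,0,0],[0,0,0,0,0,0],[0,0,0,0,0,0]],
  ],
)

```text
t: 16.95
tool_pos: [0.4905, 0.2063, 0.0464]
orientation: [0.819, 3.033, 0.0]
force: [-1.1, -1.4, -1.7]
opening: 0.0635
gripper_force: 12.0
```

Call:
arm_command(
  deltas=[
    [[0,0,-0.2,0,0,0],[0,0,-0.1,0,0,0],[0,0,0,0,0,0],[0,0,0,0,0,0]],
  ],
)

```text
t: 17.28
tool_pos: [0.4905, 0.2063, 0.0432]
orientation: [0.819, 3.033, 0.0]
force: [-0.2, -1.0, -1.4]
opening: 0.0632
gripper_force: 12.0
```

Call:
arm_command(
  deltas=[
    [[0,0,0,0,0,0],[0,0,0,0,0,0],[0,0,0,0,0,0],[0,0,0,0,0,0],[0,0,0.5,0,0,0],[0,0,3,0,0,0],[0,0,4,0,0,0],[0,0,4,0,0,0],[0,0,0.5,0,0,0],[0,0,0,0,0,0]],
  ],
  gripper=0.8,
)

```text
t: 18.12
tool_pos: [0.4931, 0.2071, 0.1679]
orientation: [0.817, 3.026, 0.007]
force: [1.0, -0.5, -0.9]
opening: 0.0834
gripper_force: 0.0
```

Run:
```python
from h import *
s=monitor.read_state();print(s['tool_pos'],s['t'],s['opening'],s['q'].round(2))
I=eyes.read_camera("side");n="side"
c=proj(n,[.4915,.2065,.04]).round().astype(int)[0]
J=crop(I,c,32,6)
g=cv2.convexHull(proj(n,cyl(.4920,.2058,.032,.036,.060)).astype(np.float32)).reshape(-1,2)
cv2.polylines(J,[((g-c+32.5)*6).astype(int)],True,(0,255,0),1)
cv2.imwrite("pics/n2.png",J)
```

```text
[0.49309621 0.20707603 0.16791225] 18.1167 0.0833652055010359 [ 0.3  -0.03  1.74  0.    1.42 -0.74]
```

View pics/n2.png

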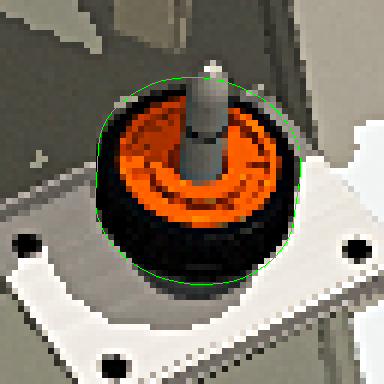

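The roller is seated and its outline matches the predicted pose. Next is the steel washer.

Call:
arm_command(
  deltas=[
    [[1.42,-2.86,0,0,0,0],[1.42,-2.86,0,0,0,0],[1.42,-2.86,0,0,0,0],[1.42,-2.86,0,0,0,0],[1.42,-2.86,-1,0,0,0],[1.42,-2.86,-1,0,0,0],[1.42,-2.86,-1,0,0,0],[1.42,-2.86,-1,0,0,0],[1.42,-2.86,-1,0,0,0],[0,0,-3,0,0,0],[0,0,0,0,0,0],[0,0,0,0,0,0]],
  ],
  gripper=0.6,
  squeeze=8,
)

```text
t: 19.17
tool_pos: [0.6145, -0.0508, 0.0787]
orientation: [-0.818, -3.024, 0.001]
force: [0.5, 0.7, 0.5]
opening: 0.0744
gripper_force: 0.0
```

Call:
arm_command(
  deltas=[
    [[0.4,0.1,-3,0,0,0],[0,0,-2,0,0,0],[0,0,0,0,0,0],[0,0,0,0,0,0],[0,0,0,0,0,0]],
  ],
)

```text
t: 19.58
tool_pos: [0.6228, -0.0496, 0.035]
orientation: [0.817, 3.032, 0.0]
force: [0.4, 0.1, -0.7]
opening: 0.0744
gripper_force: 0.0
```

Call:
arm_command(
  deltas=[
    [[-0.15,0,-1.5,0,0,0],[0,0,-0.95,0,0,0],[0,0,0,0,0,0],[0,0,0,0,0,0],[0,0,0,0,0,0]],
  ],
)

```text
t: 20.0
tool_pos: [0.6211, -0.0502, 0.0096]
orientation: [0.819, 3.032, 0.0]
force: [1.0, 1.4, -0.4]
opening: 0.0742
gripper_force: 0.0
```

Call:
arm_command(
  deltas=[
    [[0,0,0,0,0,0],[0,0,0,0,0,0],[0,0,0,0,0,0],[0,0,0,0,0,0],[0,0,0,0,0,0],[0,0,0,0,0,0]],
  ],
  gripper=-1,
)

```text
t: 20.5
tool_pos: [0.6206, -0.0502, 0.0087]
orientation: [-0.819, -3.033, -0.0]
force: [0.1, 0.2, -0.2]
opening: 0.039
gripper_force: 0.0
```

Call:
arm_command(
  deltas=[
    [[0,0,0,0,0,0],[0,0,0,0,0,0],[0,0,0.2,0,0,-6],[0,0,0,0,0,-7],[0,0,0,0,0,-7],[0,0,0,0,0,-7],[0,0,0,0,0,-7],[0,0,0,0,0,-7],[0,0,0,0,0,-7],[0,0,0,0,0,-7],[0,0,0,0,0,-7],[0,0,0,0,0,-7]],
  ],
  gripper=0.2,
)

```text
t: 21.5
tool_pos: [0.6206, -0.0502, 0.0106]
orientation: [-2.399, -2.028, 0.0]
force: [0.3, -0.4, -0.0]
opening: 0.0559
gripper_force: 0.0
```

Call:
arm_command(
  deltas=[
    [[0,0,0,0,0,-7],[0,0,0,0,0,-7],[0,0,0,0,0,-7],[0,0,0,0,0,0],[0,0,0,0,0,0],[0,0,0,0,0,0]],
  ],
)

```text
t: 22.0
tool_pos: [0.6206, -0.0502, 0.0106]
orientation: [-2.72, -1.571, -0.0]
force: [-0.5, 0.5, 0.1]
opening: 0.0558
gripper_force: 0.0
```

Call:
arm_command(
  deltas=[
    [[0,0,0,0,0,0],[0,0,0,0,0,0],[0,0,0,0,0,0],[0,0,0,0,0,0],[0,0,0,0,0,0]],
  ],
  gripper=-1,
)

```text
t: 22.42
tool_pos: [0.6206, -0.0502, 0.0106]
orientation: [-2.723, -1.566, -0.0]
force: [0.6, -0.1, 0.1]
opening: 0.0381
gripper_force: 8.0
```

Call:
arm_command(
  deltas=[
    [[0,0,2,0,0,0],[0,0,4,0,0,0],[0,0,4,0,0,0],[-1.62,3.2,1,0,0,0],[-1.62,3.2,0,0,0,0],[-1.62,3.2,0,0,0,0],[-1.62,3.2,0,0,0,0],[-1.62,3.2,0,0,0,0],[-1.62,3.2,0,0,0,0],[-1.62,3.2,0,0,0,0],[-1.62,3.2,0,0,0,0],[0,0,-0.5,0,0,0]],
  ],
)

```text
t: 23.42
tool_pos: [0.4888, 0.211, 0.1166]
orientation: [-2.718, -1.571, -0.003]
force: [-0.2, 0.8, 0.5]
opening: 0.0375
gripper_force: 8.0
```

Call:
arm_command(
  deltas=[
    [[0,0,0,0,0,0],[0,0,0,0,0,0],[0,0,0,0,0,0],[0,0,0,0,0,0]],
  ],
)

```text
t: 23.75
tool_pos: [0.4917, 0.2047, 0.1158]
orientation: [2.725, 1.563, 0.0]
force: [-0.7, 0.4, -0.7]
opening: 0.0375
gripper_force: 8.0
```

```bash
python3 look.py steel .019 .009 .0036 s1
```

```text
[0.4917 0.2047 0.1158] 0.03752825069250011 23.75
side [0.4926 0.2057] 2.82 rel tool [0.0008 0.001 ]
```

View pics/s1.png

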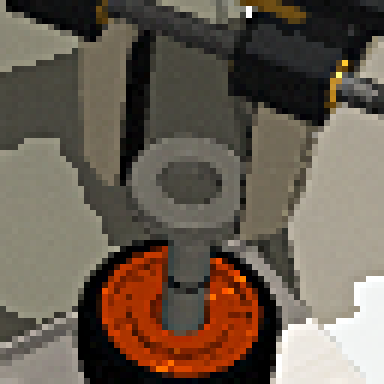

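The steel washer is held level with its bore at crop (188,182), in line with the axle at about x=188. I'll lower it.

Call:
arm_command(
  deltas=[
    [[-0.1,0.15,-0.4,0,0,0],[0,0,-0.5,0,0,0],[0,0,-0.5,0,0,0],[0,0,-0.5,0,0,0],[0,0,0,0,0,0],[0,0,0,0,0,0]],
  ],
)

```text
t: 24.3
tool_pos: [0.4895, 0.207, 0.0958]
orientation: [-2.724, -1.565, 0.002]
force: [0.1, -0.4, -0.2]
opening: 0.0373
gripper_force: 8.0
```

Call:
arm_command(
  deltas=[
    [[0,0,-0.5,0,0,0],[0,0,-0.5,0,0,0],[0,0,-0.3,0,0,0],[0,0,0,0,0,0],[0,0,0,0,0,0]],
  ],
)

```text
t: 24.72
tool_pos: [0.4901, 0.2067, 0.0832]
orientation: [2.723, 1.565, -0.001]
force: [2.0, -4.5, -0.7]
opening: 0.0371
gripper_force: 8.0
```

Call:
arm_command(
  deltas=[
    [[0.04,-0.08,-0.3,0,0,0],[0,0,-0.5,0,0,0],[0,0,-0.5,0,0,0],[0,0,-0.3,0,0,0],[0,0,0,0,0,0],[0,0,0,0,0,0]],
  ],
)

```text
t: 25.22
tool_pos: [0.4903, 0.2069, 0.0674]
orientation: [-2.723, -1.565, -0.0]
force: [0.4, 0.3, -0.0]
opening: 0.038
gripper_force: 8.0
```

Call:
arm_command(
  deltas=[
    [[0,0,-0.2,0,0,0],[0,0,-0.1,0,0,0],[0,0,0,0,0,0],[0,0,0,0,0,0]],
  ],
)

```text
t: 25.55
tool_pos: [0.4905, 0.2066, 0.0647]
orientation: [-2.724, -1.565, -0.0]
force: [-0.1, -0.7, 0.7]
opening: 0.0376
gripper_force: 8.0
```

Call:
arm_command(
  deltas=[
    [[0,0,0,0,0,0],[0,0,0,0,0,0],[0,0,0,0,0,0],[0,0,0,0,0,0],[0,0,0.5,0,0,0],[0,0,2,0,0,0],[0,0,4,0,0,0],[0,0,3,0,0,0],[0,0,0,0,0,0],[0,0,0,0,0,0]],
  ],
  gripper=0.3,
)

```text
t: 26.38
tool_pos: [0.4923, 0.2071, 0.1628]
orientation: [2.723, 1.565, 0.009]
force: [-0.5, -0.1, -0.3]
opening: 0.0603
gripper_force: 0.0
```

Run:
```python
from h import *
s=monitor.read_state();print(s['tool_pos'],s['t'],s['opening'],s['q'].round(2))
I=eyes.read_camera("side");n="side"
c=proj(n,[.4915,.2065,.06]).round().astype(int)[0]
J=crop(I,c,32,6)
g=cv2.convexHull(proj(n,cyl(.4920,.2058,.019,.060,.069)).astype(np.float32)).reshape(-1,2)
cv2.polylines(J,[((g-c+32.5)*6).astype(int)],True,(0,255,0),1)
cv2.imwrite("pics/s2.png",J)
```

```text
[0.49232613 0.20712579 0.16279032] 26.3833 0.06030325475792758 [ 0.3  -0.02  1.75  0.    1.41  0.83]
```

View pics/s2.png

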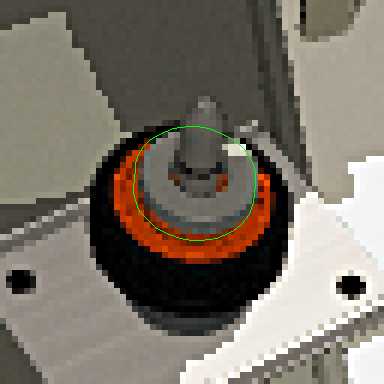

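The steel washer is seated flat and matches the predicted outline. Last is the collar.

Call:
arm_command(
  deltas=[
    [[0.98,-3.2,0,0,0,7],[0.98,-3.2,0,0,0,7],[0.98,-3.2,0,0,0,7],[0.98,-3.2,0,0,0,7],[0.98,-3.2,0,0,0,7],[0.98,-3.2,0,0,0,7],[0.98,-3.2,0,0,0,7],[0.98,-3.2,0,0,0,7],[0.98,-3.2,0,0,0,7],[0.98,-3.2,-1,0,0,7],[0.98,-3.2,-1,0,0,7],[0.98,-3.2,-1,0,0,7]],
  ],
)

```text
t: 27.43
tool_pos: [0.6068, -0.1777, 0.1272]
orientation: [-0.973, -2.984, -0.0]
force: [0.7, 0.4, 0.3]
opening: 0.0605
gripper_force: 0.0
```

Call:
arm_command(
  deltas=[
    [[0,0,-3,0,0,6],[0,0,-3,0,0,0],[0,0,0,0,0,0],[0,0,0,0,0,0],[0,0,0,0,0,0]],
  ],
)

```text
t: 27.85
tool_pos: [0.6076, -0.176, 0.07]
orientation: [-0.826, -3.03, -0.0]
force: [-0.7, -0.0, 0.6]
opening: 0.0607
gripper_force: 0.0
```

Call:
arm_command(
  deltas=[
    [[0.05,-0.2,-3,0,0,0],[0,0,-2,0,0,0],[0,0,-0.9,0,0,0],[0,0,0,0,0,0],[0,0,0,0,0,0]],
  ],
)

```text
t: 28.27
tool_pos: [0.609, -0.1783, 0.0121]
orientation: [0.825, 3.03, -0.0]
force: [0.7, -0.2, 0.1]
opening: 0.0602
gripper_force: 0.0
```

Call:
arm_command(
  deltas=[
    [[0,0,0,0,0,0],[0,0,0,0,0,0],[0,0,0,0,0,0],[0,0,0,0,0,0],[0,0,0,0,0,0],[0,0,0,0,0,0]],
  ],
  gripper=-1,
)

```text
t: 28.77
tool_pos: [0.6085, -0.1785, 0.0111]
orientation: [0.825, 3.031, -0.0]
force: [-0.0, 0.5, 2.8]
opening: 0.0294
gripper_force: 8.0
```

Call:
arm_command(
  deltas=[
    [[0,0,0,0,0,0],[0,0,0,0,0,0],[0,0,0,0,0,-6],[0,0,0,0,0,-7],[0,0,0,0,0,-7],[0,0,0,0,0,-7],[0,0,0,0,0,-7],[0,0,0,0,0,-7],[0,0,0,0,0,-7],[0,0,0,0,0,-7],[0,0,0,0,0,-7],[0,0,0,0,0,-7]],
  ],
  gripper=0.1,
)

```text
t: 29.77
tool_pos: [0.608, -0.1783, 0.0103]
orientation: [-2.403, -2.023, 0.0]
force: [0.4, 0.5, -0.9]
opening: 0.051
gripper_force: 0.0
```

Call:
arm_command(
  deltas=[
    [[0,0,0,0,0,-7],[0,0,0,0,0,-7],[0,0,0,0,0,-7],[0,0,0,0,0,0],[0,0,0,0,0,0],[0,0,0,0,0,0]],
  ],
)

```text
t: 30.27
tool_pos: [0.6081, -0.1783, 0.0105]
orientation: [-2.724, -1.565, 0.0]
force: [-0.6, -0.0, -1.0]
opening: 0.0514
gripper_force: 0.0
```

Call:
arm_command(
  deltas=[
    [[0,0,0,0,0,0],[0,0,0,0,0,0],[0,0,0,0,0,0],[0,0,0,0,0,0],[0,0,0,0,0,0]],
  ],
  gripper=-1,
)

```text
t: 30.68
tool_pos: [0.6082, -0.1783, 0.0106]
orientation: [-2.727, -1.56, 0.0]
force: [-0.2, -0.5, 0.9]
opening: 0.0297
gripper_force: 8.0
```

Call:
arm_command(
  deltas=[
    [[0,0,2,0,0,0],[0,0,4,0,0,0],[0,0,4,0,0,0],[-0.98,3.2,1,0,0,0],[-0.98,3.2,0,0,0,0],[-0.98,3.2,0,0,0,0],[-0.98,3.2,0,0,0,0],[-0.98,3.2,0,0,0,0],[-0.98,3.2,0,0,0,0],[-0.98,3.2,0,0,0,0],[-0.98,3.2,0,0,0,0],[-0.98,3.2,0,0,0,0]],
  ],
)

```text
t: 31.68
tool_pos: [0.5193, 0.111, 0.1208]
orientation: [2.727, 1.56, 0.001]
force: [1.1, 0.2, -0.5]
opening: 0.0299
gripper_force: 8.0
```

Call:
arm_command(
  deltas=[
    [[-0.98,3.2,0,0,0,0],[-0.98,3.2,0,0,0,0],[-0.98,3.2,0,0,0,0],[0,0.08,-0.5,0,0,0],[0,0,0,0,0,0],[0,0,0,0,0,0],[0,0,0,0,0,0],[0,0,0,0,0,0]],
  ],
)

```text
t: 32.35
tool_pos: [0.4911, 0.2053, 0.1158]
orientation: [2.728, 1.557, 0.0]
force: [0.9, -0.5, -0.7]
opening: 0.0296
gripper_force: 8.0
```

```bash
python3 look.py collar .015 .016 .0036 c1
```

```text
[0.4911 0.2053 0.1158] 0.029579147364052035 32.35
side [0.4921 0.2122] 3.02 rel tool [0.001  0.0069]
```

View pics/c1.png

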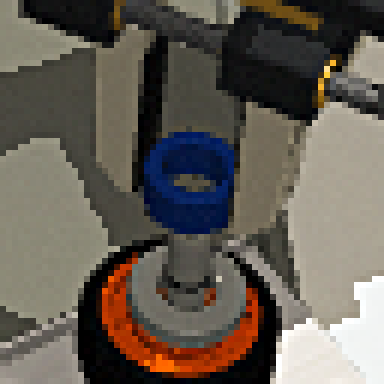

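The collar is held level at crop (190,182), above the axle at x≈188. I'll lower it.

Call:
arm_command(
  deltas=[
    [[0,0.1,-0.4,0,0,0],[0,0,-0.5,0,0,0],[0,0,-0.5,0,0,0],[0,0,-0.5,0,0,0],[0,0,0,0,0,0],[0,0,0,0,0,0]],
  ],
)

```text
t: 32.9
tool_pos: [0.49, 0.207, 0.0958]
orientation: [-2.727, -1.559, 0.003]
force: [-0.6, -1.1, -1.4]
opening: 0.0299
gripper_force: 8.0
```

Call:
arm_command(
  deltas=[
    [[0,0,-0.5,0,0,0],[0,0,-0.3,0,0,0],[0,0,0,0,0,0],[0,0,0,0,0,0]],
  ],
)

```text
t: 33.23
tool_pos: [0.4903, 0.2072, 0.0881]
orientation: [2.727, 1.56, -0.001]
force: [-1.4, -3.2, -2.0]
opening: 0.0295
gripper_force: 8.0
```

Target TCP is 0.0726, so 1.55 cm remain.

Call:
arm_command(
  deltas=[
    [[0,-0.08,-0.4,0,0,0],[0,0,-0.5,0,0,0],[0,0,-0.4,0,0,0],[0,0,0,0,0,0],[0,0,0,0,0,0]],
  ],
)

```text
t: 33.65
tool_pos: [0.4901, 0.2064, 0.0749]
orientation: [-2.727, -1.559, 0.002]
force: [-0.6, -2.6, -2.0]
opening: 0.0293
gripper_force: 8.0
```

Call:
arm_command(
  deltas=[
    [[0,0,-0.1,0,0,0],[0,0,-0.1,0,0,0],[0,0,0,0,0,0],[0,0,0,0,0,0]],
  ],
)

```text
t: 33.98
tool_pos: [0.4905, 0.2064, 0.0737]
orientation: [2.727, 1.56, -0.001]
force: [-3.5, -5.5, 1.3]
opening: 0.0295
gripper_force: 8.0
```

Call:
arm_command(
  deltas=[
    [[-0.04,-0.06,0,0,0,0],[0,0,0,0,0,0],[0,0,0,0,0,0]],
  ],
)

```text
t: 34.23
tool_pos: [0.4904, 0.2062, 0.0738]
orientation: [-2.727, -1.56, -0.001]
force: [0.0, -1.3, -0.0]
opening: 0.0297
gripper_force: 8.0
```

Call:
arm_command(
  deltas=[
    [[0,0,0,0,0,0],[0,0,0,0,0,0],[0,0,0,0,0,0],[0,0,0,0,0,0],[0,0,0.5,0,0,0],[0,0,2,0,0,0],[0,0,4,0,0,0],[0,0,4,0,0,0],[0,0,2,0,0,0],[0,0,0,0,0,0],[0,0,0,0,0,0],[0,0,0,0,0,0]],
  ],
  gripper=0.2,
)

```text
t: 35.23
tool_pos: [0.4898, 0.206, 0.198]
orientation: [-2.727, -1.56, 0.001]
force: [-1.2, 0.1, -0.6]
opening: 0.0555
gripper_force: 0.0
```

Run:
```python
from h import *
s=monitor.read_state();print(s['tool_pos'],s['t'],s['opening'])
I=eyes.read_camera("side");n="side"
c=proj(n,[.4915,.2065,.06]).round().astype(int)[0]
J=crop(I,c,32,6)
g=cv2.convexHull(proj(n,cyl(.4920,.2058,.015,.069,.085)).astype(np.float32)).reshape(-1,2)
cv2.polylines(J,[((g-c+32.5)*6).astype(int)],True,(0,255,0),1)
cv2.imwrite("pics/c2.png",J)
```

```text
[0.48984665 0.20596065 0.19801003] 35.2333 0.05546224542090298
```

View pics/c2.png

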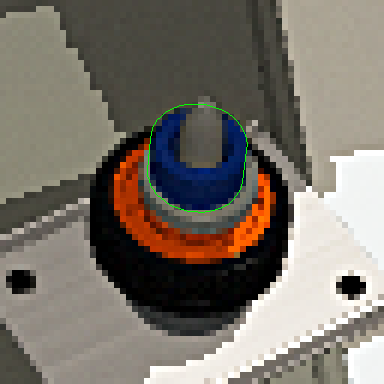

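The collar sits flat on the steel washer and matches the predicted outline. The gripper is clear, so I'll hand in the job.

```bash
python3 -c "
from plant import ticket
print(ticket.close_job())"
```

```text
the job is handed in; nothing more can be done
None
```

The fibre washer, new roller, steel washer and collar are stacked flat on the axle in that order, released with the gripper clear; I handed the job in at about 35 s, but no verdict came back and I took no closing picture of the worn roller, screwdriver and tape measure, none of which I touched as far as I know.

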